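# Sort the instrument maker's small parts

### The arm

A 6-joint arm with a two-finger parallel gripper is mounted at the origin on the work surface. World frame = base frame: x ahead of the robot, y to its left, z up, the work surface at z = 0. Lengths are in m, angles in rad, forces in N, time in s.
With the tool pointing down it reaches from about 0.225 to 0.875 m from the base axis. Payload 3.4 kg.
Tool frame: the origin (TCP) lies at the very end of the fingers, on their centre line; the grasp point (between the pads) lies 19 mm behind it; z points along the fingers, y is the direction in which the jaws open and shut (so a half turn about z gives the same grasp; the last joint's range is limited). The gripper opens to 85 mm and grips with 20 to 120 N. Pads are 22 mm wide; open, the fingers measure 114 mm over their backs; the gripper's body (76 mm by 85 mm) begins 54 mm behind the grasp point. The pads swing forward as they close: fully open they stand 13 mm farther back than shut.
Start: joints at [-1.461, 0.276, 1.505, -0, 1.361, -0.121], TCP at [0.132, -0.56, 0.231] pointing down, gripper open.
Joint ranges: [-2.89, 2.89], [-0.75, 2.08], [0.22, 2.7], [-1.18, 4.32], [0.11, 2.71], [-2.7, 2.7]. Speed limits (rad/s): [2.57, 2.57, 3.14, 3.14, 3.14, 3.14].

### API

Orientations are given as a unit quaternion [w, x, y, z].
In Python, from rig import manip gives the robot as it stands. The module is installed in compiled form; this text tells all that it offers.
- The arm moves only by the tool carry_out, never from a script. Its argument "moves" is one flat list of numbers, 5 for each row, row after row: the opening in per cent of the stroke, from 0 (shut) to 100 (fully open), then the shift along the world's x, y, z in cm, then the turn about the world's z in rad. A call has exactly 10 rows; each row shifts and turns the commanded pose from where the row before left it; what a row does not reach is not made up. A row lasts 1/10 s, in which the tool goes at most 50 mm and 8.59 degrees, less where a joint would pass 70% of its speed; a pose out of reach is approached as far as the arm can. A call is refused whole if a number of a shift passes 5 or a number of a turn 0.15, either way. A call with a gripper value outside its range is refused whole. The fingers move at their own pace and stop on an object; "squeeze" is the grip in N (left out, the last holds). Time passes only in rows, so rows that do not move let the fingers close, or fill a call up. It gives the time, the measured TCP pose, the force and the opening at its end, in the units of the state.
- manip.get_state(): the state, without advancing time (a new reading comes with each control period).
- manip.get_image(name): name is "side" or "top"; returns the picture (400x640x3 uint8, red, green, blue); there is no depth.
- manip.camera_info(name): a dict with "fov_y" (degrees; the focal length in pixels is half the picture's height over the tangent of half this angle, whatever the lens; pixels are square), "cx", "cy" (the principal point, pixels), "dist" ([k1, k2, p1, p2, k3] as OpenCV has them; the pictures are not rectified), "rvec" (rotation vector, rad) and "tvec" (3), from world to camera coordinates, as OpenCV has them. Camera axes: x right, y down, z forward; pixel columns grow to the right and rows downward; lengths in m; the calibration is good to about 2 mm. A picture is of the moment at which its call begins. camera_info takes no time and is no camera call.
- manip.sign_off(): hands the job in, once; it reports no verdict.
The state is a dict: "clock": time; "qpos": joint angles; "qd": joint speeds; "effort": joint torques, N m; "position": TCP position; "ee_rot": TCP orientation; "contact_force": force on the tool from outside, world axes, zero at the start; "moment": the same for the moment, N m; "width": finger opening in m.
Only numpy, scipy, OpenCV 4.12 (cv2) and the standard library are available. Lean on these libraries where they do the work, as an engineer would, in place of code of your own. Each camera call takes 0.05 s, during which the arm holds its last target. There are 200 camera calls.

### The job

Sort the loose instrument parts on the bench: lay both tuning pegs flat and lengthwise, side by side, in the oblong tray, stand both bridges on their feet in the square tray, and stand the stop knob upright in the turned bowl. Do not shift the chisel or the varnish jar.

Things in the scene. Friction and masses are not known exactly. Their poses are not given: they have to be found in the camera images.
- peg_1: One of two identical dark wooden tuning pegs, lying flat: a round shaft 12 mm in diameter with a flat round head at its +x end, 24 mm across and 12 mm thick; 100 mm long overall. Origin at the middle of the length, on the underside; x runs along the shaft towards the head (shaft x -50 to +28 mm, head centre at x = +38 mm), z up. 20 g; balances 8 mm from the origin towards the head.
- peg_2: The other of two identical dark wooden tuning pegs, lying flat: a round shaft 12 mm in diameter with a flat round head at its +x end, 24 mm across and 12 mm thick; 100 mm long overall. Origin at the middle of the length, on the underside; x runs along the shaft towards the head (shaft x -50 to +28 mm, head centre at x = +38 mm), z up. 20 g; balances 8 mm from the origin towards the head.
- bridge_1: One of two identical dark wooden instrument bridges, standing on two feet: 56 mm long along x, 34 mm high; the feet are 16 mm thick (y) and 12 mm high, above them the body is 12 mm thick in y, 50 mm long up to 22 mm, then 38 mm long to the top, which has four pale string marks. Origin in the middle of the underside, z up. About 30 g.
- bridge_2: The other of two identical dark wooden instrument bridges, standing on two feet: 56 mm long along x, 34 mm high; the feet are 16 mm thick (y) and 12 mm high, above them the body is 12 mm thick in y, 50 mm long up to 22 mm, then 38 mm long to the top, which has four pale string marks. Origin in the middle of the underside, z up. About 30 g.
- knob: Dark turned wooden stop knob standing upright, like a small mushroom, 37 mm high: foot 28 mm in diameter and 8 mm high, waist 16 mm in diameter, cap 32 mm in diameter between heights of 22 and 33 mm. Origin in the middle of the underside, z up. About 30 g.
- long_tray: Oblong open wooden tray, fixed to the table: outside 180 mm along its x, 120 mm along its y, 24 mm high; walls and floor 5 mm thick (floor surface 5 mm above the table). Origin in the middle of the underside, z up. For the tuning pegs.
- square_tray: Square open wooden tray, fixed to the table: outside 130 x 130 mm, 24 mm high; walls and floor 5 mm thick (floor surface 5 mm above the table). Origin in the middle of the underside, z up. For the bridges.
- bowl: Round turned wooden bowl, fixed to the table: rim 150 mm in outside diameter, 42 mm high, walls 6 mm thick, flat inner floor about 100 mm across, 6 mm above the table. Origin in the middle of the underside, z up. For the knob.
- chisel: Chisel lying loose on the table between two of the targets, to be left alone: square wooden handle 22 mm wide and 20 mm high towards its -x end, steel blade towards +x; 180 mm long. Origin on the underside, near the middle.
- jar: Small amber glass varnish jar with a metal cap standing loose between two of the targets, to be left alone: 40 mm in diameter, 65 mm high. Origin in the middle of the underside.

How it is judged:
By the outcome, as a careful person would: the job done as asked, in the order asked, and still so for the second after the job is handed in, with the robot touching nothing.
It also fails if it takes over 112 s, if anything falls off the work surface, if the arm or the gripper's body presses on something with over 40 N, if the wrist force passes 120 N, or if a joint passes its speed limit or range.

## Working session

There is one attempt and no reset: what is moved stays moved. The work goes in short steps, Python scripts to look and compute and a tool call to move; the robot and the scene stay as the last step left them, time stands still between calls to the robot, and variables do not carry over. Pictures are saved under pics/ and viewed, about 12 in all and at most 16, crops included, and the job is handed in when it is done.

Besides the shell and the picture viewer there is one more tool, called after ">>>" as name(argument=value, ...) on one line, values as JSON. carry_out: Moves the arm, as the interface text tells. Its arguments: {"type":"object","properties":{"moves":{"type":"array","items":{"type":"number"}},"squeeze":{"type":"number"}},"required":["moves"]}

```bash
mkdir -p pics; python3 - <<'E'
from rig import manip
import cv2
for n in("top","side"):
    cv2.imwrite(f"pics/{n}0.png",manip.get_image(n)[:,:,::-1]); print(n,manip.camera_info(n))
print(manip.get_state())
E
```

```text
top {'fov_y': 52.54354702592471, 'cx': 310.9830179790608, 'cy': 202.6448448957741, 'dist': array([-0.0965715,  0.       ,  0.       ,  0.       ,  0.       ]), 'rvec': array([ 2.13763393, -2.09782421,  0.13869498]), 'tvec': array([0.00725016, 0.49525129, 0.76579556])}
side {'fov_y': 49.287782255825654, 'cx': 324.7390793075958, 'cy': 193.86798216642902, 'dist': array([-0.0213465,  0.       ,  0.       ,  0.       ,  0.       ]), 'rvec': array([ 0.50118139, -2.73237782,  1.11716623]), 'tvec': array([0.45156443, 0.16604457, 0.8427645 ])}
{'clock': 0.1, 'qpos': array([-1.46102018e+00,  2.76554179e-01,  1.50602356e+00,  2.48629018e-05,
        1.36073481e+00, -1.21018515e-01]), 'qd': array([-8.79186074e-05, -3.92761240e-03, -3.50464519e-03, -2.21046347e-03,
        5.95777749e-04, -7.39185299e-04]), 'effort': array([ 1.22460828e-03, -4.17699766e+01, -2.46404958e+01, -2.37753147e-04,
        5.76964463e-03, -1.17920658e-05]), 'position': array([ 0.13147112, -0.55926649,  0.23050666]), 'ee_rot': array([-8.59866152e-04,  9.93349046e-01,  1.15138755e-01,  1.69896610e-05]), 'contact_force': array([-0.44004684, -0.17166614, -0.2215722 ]), 'moment': array([-0.01903841, -0.01486891, -0.02767157]), 'width': 0.08485976728430761}
```

View pics/top0.png

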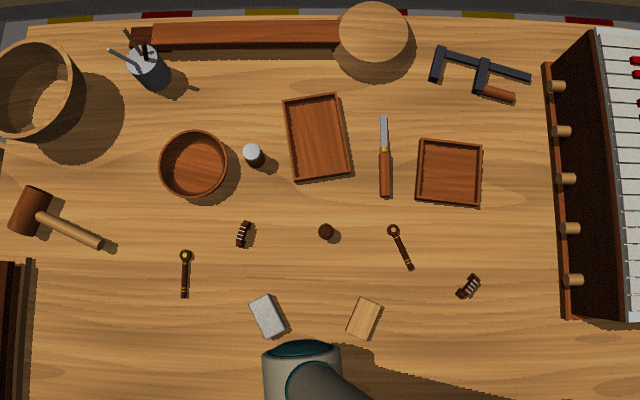

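View pics/side0.png

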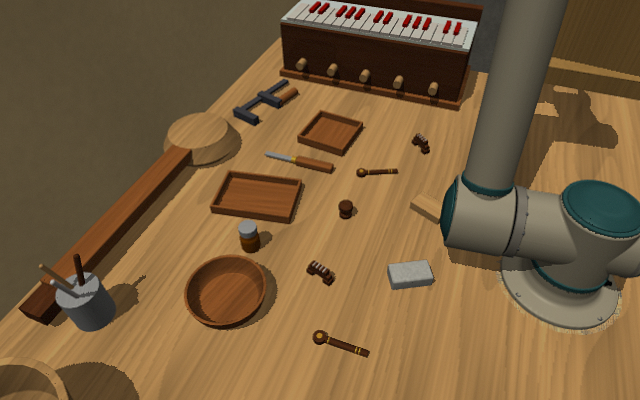

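The top view shows pegs at about (185,273) and (400,248), bridges at (243,235) and (468,287), and the knob at (326,232). The bowl is at (194,164), the jar at (254,155), the long tray at (316,138), the chisel at (385,155) and the square tray at (449,172). The side view shows the same objects, all clear of the arm.

```bash
cat > h.py <<'E'
import numpy as np, cv2
from rig import manip
def cam(n):
    c=manip.camera_info(n); f=200/np.tan(np.radians(c["fov_y"]/2))
    K=np.array([[f,0,c["cx"]],[0,f,c["cy"]],[0,0,1]]); R=cv2.Rodrigues(c["rvec"])[0]
    return K,c["dist"],R,c["tvec"],c["rvec"]
def plane(n,px,z):
    K,d,R,t,_=cam(n); p=cv2.undistortPoints(np.array(px,float).reshape(-1,1,2),K,d)[:,0]
    o=-R.T@t; r=np.c_[p,np.ones(len(p))]@R
    return o+r*((z-o[2])/r[:,2])[:,None]
def proj(n,P):
    K,d,R,t,rv=cam(n); return cv2.projectPoints(np.array(P,float).reshape(-1,1,3),rv,t,K,d)[0][:,0]
def mask(im,box,v):
    x0,y0,x1,y1=box; m=np.zeros(im.shape[:2],np.uint8)
    m[y0:y1,x0:x1]=(im[y0:y1,x0:x1].max(2)<v); return m
E
python3 - <<'E'
from h import *
for n in("top","side"):
    K,d,R,t,_=cam(n); print(n,(-R.T@t).round(3))
im=cv2.imread("pics/top0.png")
rois=[(150,235,220,305),(220,210,290,280),(295,205,365,275),(370,215,440,285),(440,260,510,330)]
row=np.hstack([cv2.resize(im[y0:y1,x0:x1],None,fx=3.8,fy=3.8,interpolation=cv2.INTER_NEAREST) for x0,y0,x1,y1 in rois[:3]])
row2=np.hstack([cv2.resize(im[y0:y1,x0:x1],None,fx=3.8,fy=3.8,interpolation=cv2.INTER_NEAREST) for x0,y0,x1,y1 in rois[3:]]+[np.zeros((266,266,3),np.uint8)])
cv2.imwrite("pics/c1.png",np.vstack([row,row2]))
cv2.imwrite("pics/c2.png",cv2.resize(im[85:215,150:500],None,fx=2.28,fy=2.28,interpolation=cv2.INTER_CUBIC))
E
```

```text
top [ 0.361 -0.014  0.837]
side [0.245 0.601 0.721]
```

View pics/c1.png

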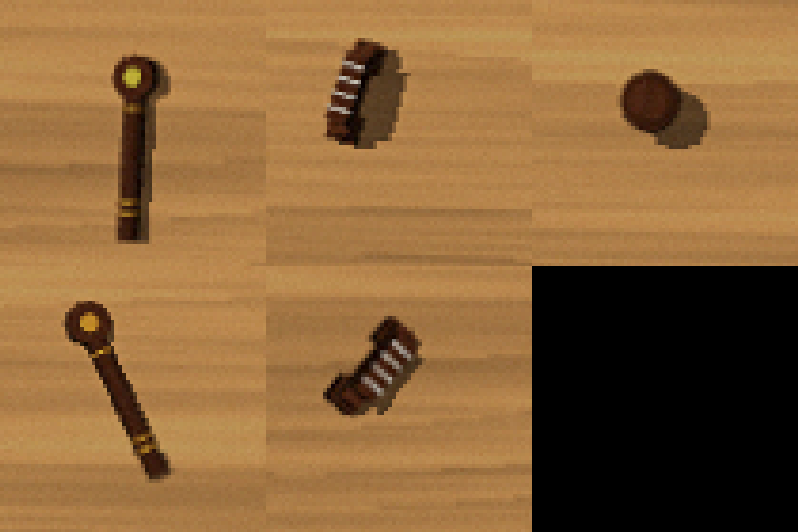

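View pics/c2.png

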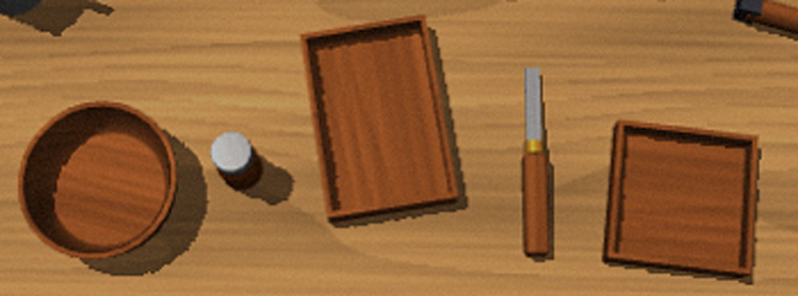

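The crops show both peg heads with yellow dots, at about image (185.0,255.3) and (393.4,229.7), with shaft ends at (184,298.4) and (411.6,270). The bridges show white string marks, the knob cap is at (326,231.8), and the tray and bowl rims are clear.

```bash
cat > m.py <<'E'
from h import *
im=cv2.imread("pics/top0.png")
def pts(l,x0,y0,s): return [(x0+x/s-.5+.5/s,y0+y/s-.5+.5/s) for x,y in l]
P={}
for n,l in(("peg_1",pts([(133,77),(130,241)],150,235,3.8)),("peg_2",pts([(89,56),(157,207)],370,215,3.8))):
    h,t=plane("top",l,.012); h,t=h[:2],t[:2]; u=(h-t)/np.linalg.norm(h-t)
    print(n,"len",np.linalg.norm(h-t)*1e3); c=(h-38e-3*u+t+50e-3*u)/2; P[n]=(*c,np.arctan2(u[1],u[0]))
for n,b in(("bridge_1",(220,210,265,260)),("bridge_2",(445,265,500,310))):
    x0,y0,x1,y1=b; s=im[y0:y1,x0:x1].astype(int); w=(s.min(2)>95)
    ys,xs=np.nonzero(w); q=plane("top",np.c_[xs+x0,ys+y0],.034)[:,:2]; 
    (c,sz,a)=cv2.minAreaRect((q*1e3).astype(np.float32)); print(n,len(xs),c,sz,a)
    bx=cv2.boxPoints((c,sz,a)); e=bx[1]-bx[0],bx[2]-bx[1]; e=max(e,key=np.linalg.norm); P[n]=(c[0]/1e3,c[1]/1e3,np.arctan2(e[1],e[0]))
# knob: cap, not shadow
q=plane("top",pts([(651-532,101)],295,205,3.8),.033)[0]; P["knob"]=(q[0],q[1],0)
for n,l in(("long_tray",[(302,36),(426,16),(459,200),(330,219)]),("square_tray",[(619,121),(757,135),(750,273),(605,260)])):
    q=plane("top",pts(l,150,85,2.28),.024)[:,:2]; c=q.mean(0)
    e=(q[0]+q[1]-q[2]-q[3]); print(n,[np.linalg.norm(q[i]-q[i-1]).round(4) for i in range(4)]); P[n]=(*c,np.arctan2(e[1],e[0]))
q=plane("top",pts([(20,180),(176,180),(98,101),(98,258)],150,85,2.28),.042)[:,:2]; print(np.linalg.norm(q[0]-q[1]),np.linalg.norm(q[2]-q[3])); P["bowl"]=(*((q[0]+q[1])[1:]/2*0+ (q[2]+q[3])[:1]/2),(q[0]+q[1])[1]/2,0)
q=plane("top",pts([(232,152)],150,85,2.28),.065)[0]; P["jar"]=(q[0],q[1],0)
q=plane("top",pts([(533,68),(537,256)],150,85,2.28),.015); print("chisel",q.round(3).tolist())
circ=lambda r,z,cx=0:[(cx+r*np.cos(a),r*np.sin(a),z) for a in np.linspace(0,6.2832,40)]
rect=lambda a,b,z:[(a,b,z),(-a,b,z),(-a,-b,z),(a,-b,z),(a,b,z)]
S={"peg":[circ(.012,.012,.038),[(.028,.006,.006),(-.05,.006,.006),(-.05,-.006,.006),(.028,-.006,.006)]],"bri":[rect(.028,.008,0),rect(.019,.006,.034)],
"kno":[circ(.016,.033),circ(.014,0)],"lon":[rect(.09,.06,.024),rect(.085,.055,.005)],"squ":[rect(.065,.065,.024),rect(.06,.06,.005)],"bow":[circ(.075,.042),circ(.05,.006)],"jar":[circ(.02,0)]}
def draw(n,im,P,k=3):
    o=cv2.resize(im,None,fx=k,fy=k,interpolation=cv2.INTER_CUBIC)
    for nm,(x,y,a) in P.items():
        for l in S[nm[:3]]:
            l=np.array(l); R=np.array([[np.cos(a),-np.sin(a)],[np.sin(a),np.cos(a)]])
            w=np.c_[l[:,:2]@R.T+(x,y),l[:,2]]
            cv2.polylines(o,[((proj(n,w)+.5)*k*16).astype(np.int32)],False,(0,255,0),1,cv2.LINE_AA,4)
    return o
if __name__=="__main__":
    for n,v in P.items(): print(n,np.round(v,4))
    a=draw("top",im,P)[260:920,450:1500]; b=draw("side",cv2.imread("pics/side0.png"),P)[300:1120,480:1340]
    cv2.imwrite("pics/o1.png",cv2.resize(a,(800,503),interpolation=cv2.INTER_AREA)); cv2.imwrite("pics/o2.png",cv2.resize(b,(629,600),interpolation=cv2.INTER_AREA))
E
python3 m.py
```

```text
peg_1 len 87.79694176454714
peg_2 len 87.28719807438758
bridge_1 26 (433.7862548828125, 157.2136688232422) (11.971281051635742, 26.065250396728516) 71.79357147216797
bridge_2 29 (335.5960998535156, -300.4227600097656) (10.854694366455078, 26.866270065307617) 52.70818328857422
long_tray [np.float64(0.1791), np.float64(0.1183), np.float64(0.1808), np.float64(0.1177)]
square_tray [np.float64(0.131), np.float64(0.1284), np.float64(0.1297), np.float64(0.1311)]
0.14554931552425696 0.14739478364685757
chisel [[0.693, -0.134, 0.015], [0.514, -0.135, 0.015]]
peg_1 [0.3485 0.275  0.0439]
peg_2 [ 0.413  -0.1662  0.4187]
bridge_1 [ 0.4338  0.1572 -0.3178]
bridge_2 [ 0.3356 -0.3004 -0.6509]
knob [ 0.4393 -0.0141  0.    ]
long_tray [0.6413 0.01   0.1762]
square_tray [ 0.5693 -0.2673 -0.114 ]
bowl [0.5744 0.2635 0.    ]
jar [0.5928 0.1366 0.    ]
```

View pics/o1.png

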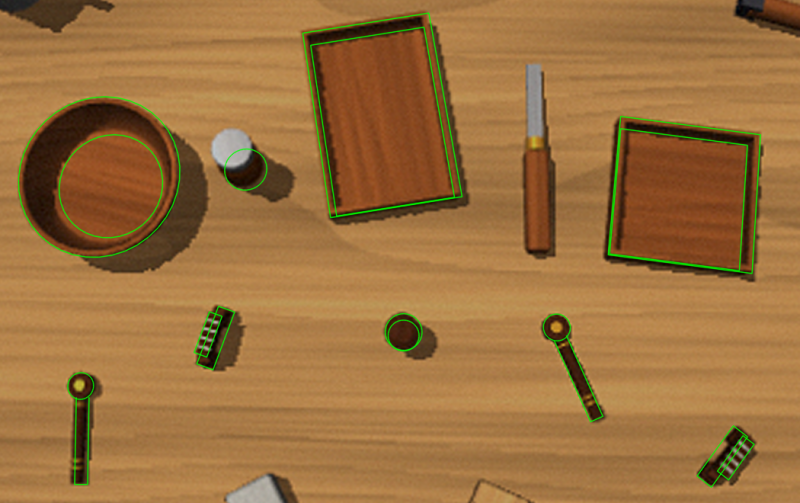

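View pics/o2.png

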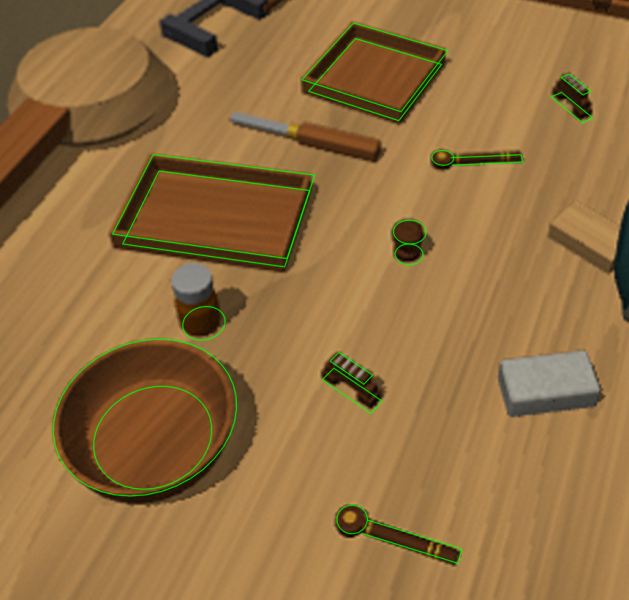

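The overlays match the top view within about 1–2 px (2–3 mm), and the side view is close too, with a small downward-left bias. That is accurate enough to act on. Peg_2 goes first, gripped at its balance point (0.420,-0.163) with yaw 0.42.

>>> carry_out(moves=[45,2.5,3.5,-0.5,0.02,45,2.9,3.9,-1,0.02,45,2.9,3.9,-1,0.02,45,2.9,3.9,-1,0.02,45,2.9,3.9,-1,0.02,45,2.9,3.9,-1,0.02,45,2.9,3.9,-1,0.02,45,2.9,3.9,-1,0.02,45,2.9,3.9,-1,0.02,45,2.9,3.9,-1,0.01], squeeze=30)

```text
clock: 1.1
position: [0.4182, -0.172, 0.1359]
ee_rot: [0.0, 0.978, 0.209, 0.0]
contact_force: [0.7, -0.2, -0.1]
width: 0.0387
```

>>> carry_out(moves=[45,0.2,1.1,-2,0,45,0,0,-2,0,45,0,0,-2,0,45,0,0,-2,0,45,0,0,-2,0,45,0,0,-1.5,0,45,0,0,-1,0,45,0,0,-0.7,0,45,0,0,0,0,45,0,0,0,0])

```text
clock: 2.1
position: [0.4198, -0.163, 0.0046]
ee_rot: [0.0, 0.978, 0.209, 0.0]
contact_force: [0.4, 0.4, -0.3]
width: 0.0381
```

```bash
python3 - <<'E'
from h import *
a=manip.get_image("side")[:,:,::-1];b=manip.get_image("top")[:,:,::-1]
r=lambda i:cv2.resize(i,(400,400),interpolation=cv2.INTER_CUBIC)
cv2.imwrite("pics/g1.png",np.hstack([r(a[120:220,330:430]),r(b[190:310,350:470])]))
s=manip.get_state();print(s["position"],s["contact_force"])
E
```

```text
[ 0.42008362 -0.16311396  0.00493068] [-0.51154638 -0.19619952  0.60261937]
```

View pics/g1.png

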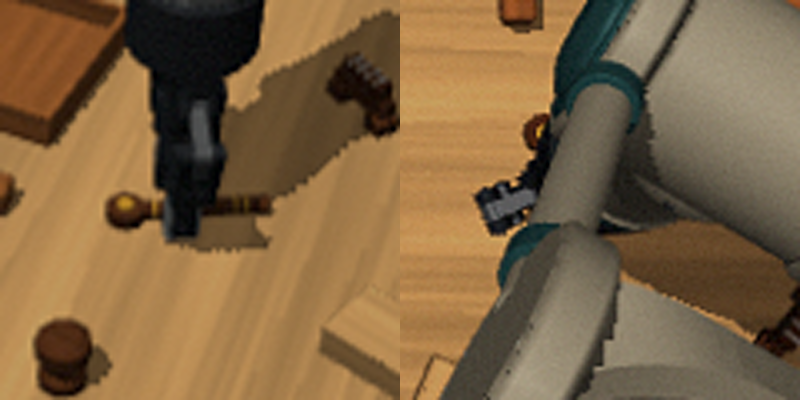

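The crop shows the fingers straddling the shaft just behind the head. I'll lower 2 mm and close.

>>> carry_out(moves=[45,0,0,-0.2,0,30,0,0,0,0,20,0,0,0,0,10,0,0,0,0,5,0,0,0,0,0,0,0,0,0,0,0,0,0,0,0,0,0,0,0,0,0,0,0.2,0,0,0,0,0.8,0], squeeze=30)

```text
clock: 3.2
position: [0.4188, -0.1623, 0.0119]
ee_rot: [-0.001, 0.978, 0.209, -0.001]
contact_force: [0.2, 0.3, 0.2]
width: 0.0103
```

>>> carry_out(moves=[0,0,0,1,0,0,0,0,1,0,0,0,0,1.5,0,0,0,0,1.5,0,0,0,0,1,0,0,0,0,1,0,0,0,0,0.5,0,0,0,0,0,0,0,0,0,0,0,0,0,0,0,0])

```text
clock: 4.2
position: [0.4191, -0.1626, 0.0868]
ee_rot: [-0.0, 0.978, 0.209, -0.0]
contact_force: [-0.8, -0.1, 0.4]
width: 0.0108
```

```bash
python3 - <<'E'
from h import *
a=manip.get_image("side")[:,:,::-1]
cv2.imwrite("pics/g2.png",cv2.resize(a[80:220,320:460],(560,560),interpolation=cv2.INTER_CUBIC))
s=manip.get_state();print(s["position"],s["contact_force"],s["width"])
E
```

```text
[ 0.41911479 -0.16256353  0.08675705] [-0.22795844 -0.21051252  0.12383832] 0.010380618632886834
```

View pics/g2.png

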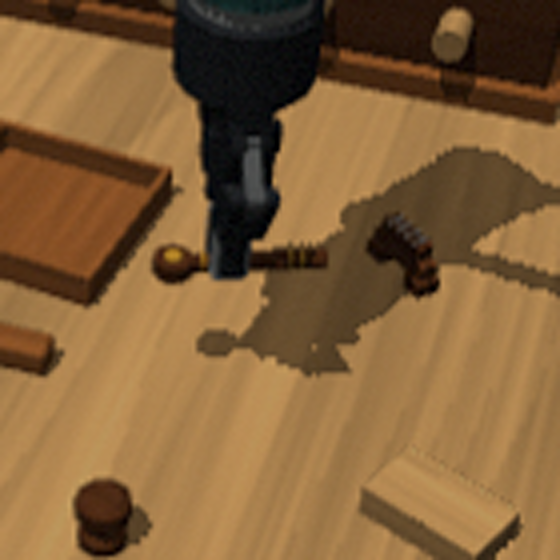

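The peg is held level with its head at the left of the gripper. I'll carry it over the oblong tray to (0.653,-0.008), yaw 0.176.

>>> carry_out(moves=[0,1.5,1,0,-0.02,0,3,2,0,-0.03,0,3,2,0,-0.03,0,3,2,0,-0.03,0,3,2,0,-0.03,0,3,2,0,-0.03,0,3,2,0,-0.03,0,2.5,1.5,0,-0.03,0,1.3,1,0,-0.01,0,0,0,0,0])

```text
clock: 5.25
position: [0.6541, -0.0064, 0.0862]
ee_rot: [-0.0, 0.996, 0.091, 0.0]
contact_force: [-0.1, 0.6, -0.4]
width: 0.0104
```

>>> carry_out(moves=[0,0,0,-1.5,0,0,0,0,-1.5,0,0,0,0,-1.5,0,0,0,0,-1.2,0,0,0,0,-1,0,0,0,0,-0.7,0,0,0,0,-0.2,0,0,0,0,0,0,0,0,0,0,0,0,0,0,0,0])

```text
clock: 6.25
position: [0.653, -0.0078, 0.012]
ee_rot: [0.0, 0.996, 0.09, 0.001]
contact_force: [0.7, -0.5, -0.6]
width: 0.0107
```

>>> carry_out(moves=[0,0,0,-0.2,0,0,0,0,-0.1,0,0,0,0,0,0,28,0,0,0,0,28,0,0,0,0,28,0,0,0,0,28,0,0,0.5,0,28,0,0,1.5,0,28,0,0,3,0,28,0,0,4,0])

```text
clock: 7.25
position: [0.651, -0.0077, 0.0977]
ee_rot: [-0.0, 0.996, 0.09, -0.002]
contact_force: [0.5, 0.5, 0.2]
width: 0.024
```

>>> carry_out(moves=[45,-2,2,1,-0.01,45,-3.2,3,0,-0.015,45,-3.2,3,0,-0.015,45,-3.2,3,0,-0.015,45,-3.2,3,0,-0.015,45,-3.2,3,0,-0.015,45,-3.2,3,0,-0.015,45,-3.2,3,0,-0.015,45,-3.2,3,0,-0.015,45,-2.1,2.4,0,-0.007])

```text
clock: 8.25
position: [0.353, 0.2772, 0.1088]
ee_rot: [-0.0, 1.0, 0.022, -0.0]
contact_force: [0.3, 1.1, -0.7]
width: 0.0383
```

>>> carry_out(moves=[45,0,0,-1,0,45,0,0,-2,0,45,0,0,-2,0,45,0,0,-2,0,45,0,0,-1.5,0,45,0,0,-1,0,45,0,0,-0.6,0,45,0,0,-0.3,0,45,0,0,0,0,45,0,0,0,0])

```text
clock: 9.25
position: [0.356, 0.2764, 0.0047]
ee_rot: [-0.0, 1.0, 0.022, 0.0]
contact_force: [0.6, -0.0, 0.6]
width: 0.0383
```

```bash
python3 - <<'E'
from h import *
a=manip.get_image("side")[:,:,::-1];b=manip.get_image("top")[:,:,::-1]
r=lambda i:cv2.resize(i,(400,400),interpolation=cv2.INTER_CUBIC)
cv2.imwrite("pics/g3.png",np.hstack([r(a[290:390,290:390]),r(b[80:200,260:380])]))
s=manip.get_state();print(s["position"],s["contact_force"])
E
```

```text
[0.35596013 0.27646392 0.00484771] [-0.65408115 -0.10646054  0.21151325]
```

View pics/g3.png

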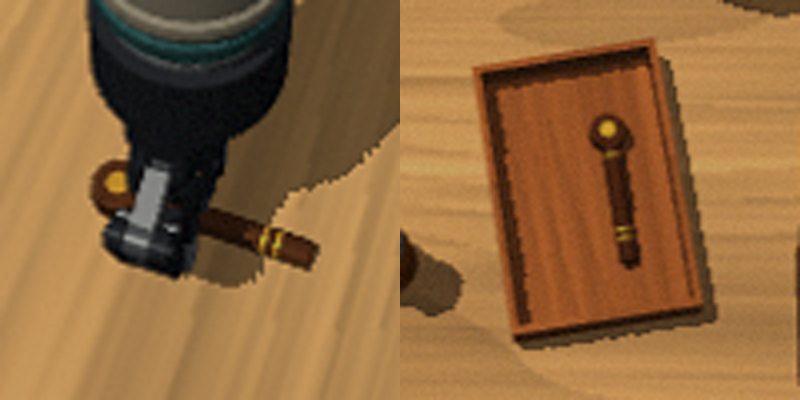

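Peg_2 lies lengthwise in the tray (crop (620,190)), and the fingers straddle peg_1. I'll close and lift.

>>> carry_out(moves=[45,0,0,-0.2,0,30,0,0,0,0,20,0,0,0,0,10,0,0,0,0,5,0,0,0,0,0,0,0,0,0,0,0,0,0,0,0,0,0,0,0,0,0,0,0.2,0,0,0,0,0.8,0])

```text
clock: 10.35
position: [0.3549, 0.2758, 0.0119]
ee_rot: [0.001, 1.0, 0.022, -0.001]
contact_force: [0.0, -0.4, -1.3]
width: 0.0109
```

>>> carry_out(moves=[0,0,0,1,0,0,0,0,1,0,0,0,0,1.5,0,0,0,0,1.5,0,0,0,0,1.5,0,0,0,0,1.5,0,0,0,0,1,0,0,0,0,0.5,0,0,0,0,0,0,0,0,0,0,0])

```text
clock: 11.35
position: [0.3552, 0.276, 0.107]
ee_rot: [0.0, 1.0, 0.022, -0.0]
contact_force: [0.4, 0.2, 0.5]
width: 0.0103
```

>>> carry_out(moves=[0,1.5,-1.2,0,0.012,0,3.3,-2.8,0,0.015,0,3.3,-2.8,0,0.015,0,3.3,-2.8,0,0.015,0,3.3,-2.8,0,0.015,0,3.3,-2.8,0,0.015,0,3.3,-2.8,0,0.015,0,3.3,-2.8,0,0.015,0,3.3,-2.8,0,0.015,0,1.1,-0.9,0,0])

```text
clock: 12.35
position: [0.6487, 0.0278, 0.1059]
ee_rot: [0.001, 0.996, 0.087, 0.0]
contact_force: [0.6, 0.3, -0.3]
width: 0.0104
```

>>> carry_out(moves=[0,0,0,0,0,0,0,0,-1.5,0,0,0,0,-2,0,0,0,0,-2,0,0,0,0,-1.5,0,0,0,0,-1.2,0,0,0,0,-0.8,0,0,0,0,-0.4,0,0,0,0,-0.2,0,0,0,0,0,0])

```text
clock: 13.35
position: [0.6457, 0.0313, 0.0116]
ee_rot: [0.0, 0.996, 0.088, 0.0]
contact_force: [0.5, 0.0, -0.2]
width: 0.0102
```

>>> carry_out(moves=[0,0,0,-0.2,0,0,0,0,-0.1,0,0,0,0,0,0,28,0,0,0,0,28,0,0,0,0,28,0,0,0,0,28,0,0,0.5,0,28,0,0,1.5,0,28,0,0,3,0,28,0,0,4,0])

```text
clock: 14.35
position: [0.644, 0.0313, 0.0977]
ee_rot: [-0.0, 0.996, 0.088, -0.002]
contact_force: [0.8, -0.5, 0.4]
width: 0.024
```

>>> carry_out(moves=[45,-1.5,0.8,1,-0.05,45,-2.3,1.4,0,-0.055,45,-2.3,1.4,0,-0.055,45,-2.3,1.4,0,-0.055,45,-2.3,1.4,0,-0.055,45,-2.3,1.4,0,-0.055,45,-2.3,1.4,0,-0.055,45,-2.3,1.4,0,-0.055,45,-2.3,1.4,0,-0.055,45,-1.3,0.6,0,0])

```text
clock: 15.35
position: [0.4315, 0.158, 0.1087]
ee_rot: [0.0, 0.988, -0.156, -0.0]
contact_force: [0.8, 0.6, -0.3]
width: 0.0386
```

>>> carry_out(moves=[45,0,0,0,0,45,0,0,-1.5,0,45,0,0,-1.5,0,45,0,0,-1.5,0,45,0,0,-1,0,45,0,0,-0.5,0,45,0,0,0,0,45,0,0,0,0,45,0,0,0,0,45,0,0,0,0])

```text
clock: 16.35
position: [0.434, 0.1573, 0.0489]
ee_rot: [-0.0, 0.988, -0.156, 0.001]
contact_force: [1.1, -0.1, -1.5]
width: 0.0385
```

```bash
python3 - <<'E'
from h import *
a=manip.get_image("side")[:,:,::-1];b=manip.get_image("top")[:,:,::-1]
r=lambda i:cv2.resize(i,(400,400),interpolation=cv2.INTER_CUBIC)
cv2.imwrite("pics/g4.png",np.hstack([r(a[200:310,270:380]),r(b[80:280,200:400])]))
s=manip.get_state();print(s["position"],s["contact_force"])
E
```

```text
[0.43378297 0.15730275 0.04871684] [0.49919021 0.10299427 0.07963597]
```

View pics/g4.png

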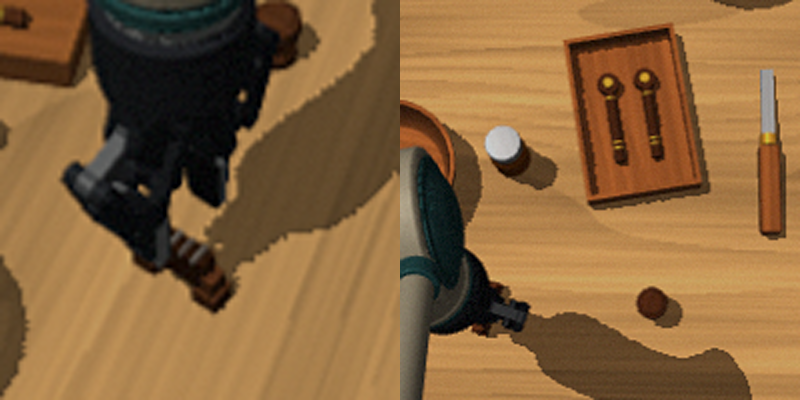

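Both pegs lie side by side in the tray, and the jaws are lined up over bridge_1. I'll descend and close.

>>> carry_out(moves=[45,0,0,-1,0,45,0,0,-1,0,45,0,0,-1,0,45,0,0,-0.7,0,45,0,0,-0.3,0,45,0,0,0,0,30,0,0,0,0,20,0,0,0,0,10,0,0,0,0,5,0,0,0,0])

```text
clock: 17.45
position: [0.4339, 0.1573, 0.0087]
ee_rot: [-0.0, 0.988, -0.156, 0.001]
contact_force: [-0.3, -0.1, 1.4]
width: 0.0117
```

>>> carry_out(moves=[0,0,0,0,0,0,0,0,0,0,0,0,0,0,0,0,0,0,0.5,0,0,0,0,1.5,0,0,0,0,2,0,0,0,0,2,0,0,0,0,2,0,0,0,0,1.5,0,0,0,0,0.5,0])

```text
clock: 18.45
position: [0.4341, 0.1574, 0.1097]
ee_rot: [-0.0, 0.988, -0.156, 0.001]
contact_force: [0.4, -0.3, -0.6]
width: 0.0114
```

>>> carry_out(moves=[0,1,-2.5,0,0.02,0,1.4,-4.1,0,0.02,0,1.4,-4.1,0,0.02,0,1.4,-4.1,0,0.02,0,1.4,-4.1,0,0.02,0,1.4,-4.1,0,0.02,0,1.4,-4.1,0,0.02,0,1.4,-4.1,0,0.02,0,1.4,-4.1,0,0.02,0,1.2,-3,0,0.02])

```text
clock: 19.45
position: [0.5675, -0.2284, 0.1072]
ee_rot: [0.0, 0.998, -0.057, -0.001]
contact_force: [0.9, 0.7, 0.2]
width: 0.0111
```

>>> carry_out(moves=[0,0.4,-1.6,0,0,0,0,0,0,0,0,0,0,-1.5,0,0,0,0,-2,0,0,0,0,-2,0,0,0,0,-1.5,0,0,0,0,-1,0,0,0,0,-0.7,0,0,0,0,-0.4,0,0,0,0,0,0])

```text
clock: 20.45
position: [0.5714, -0.2413, 0.0172]
ee_rot: [-0.0, 0.998, -0.057, -0.0]
contact_force: [-0.3, 0.5, 0.4]
width: 0.0113
```

>>> carry_out(moves=[0,0,0,0,0,0,0,0,-0.2,0,0,0,0,-0.1,0,0,0,0,-0.1,0,0,0,0,0,0,0,0,0,0,0,0,0,0,0,0,0,0,0,0,0,0,0,0,0,0,0,0,0,0,0])

```text
clock: 21.45
position: [0.5716, -0.2419, 0.0138]
ee_rot: [0.0, 0.998, -0.057, 0.0]
contact_force: [-1.4, -0.3, 5.2]
width: 0.0118
```

Touchdown force is 5 N, so bridge_1 is on the tray floor. I'll release it and rise.

>>> carry_out(moves=[5,0,0,0,0,15,0,0,0,0,33,0,0,0,0,33,0,0,0,0,33,0,0,0,0,33,0,0,1,0,33,0,0,2,0,33,0,0,3,0,33,0,0,3,0,33,0,0,1,0])

```text
clock: 22.45
position: [0.5735, -0.2428, 0.1174]
ee_rot: [0.002, 0.998, -0.057, 0.003]
contact_force: [0.5, -0.5, 0.8]
width: 0.0284
```

>>> carry_out(moves=[45,-1.6,-0.4,0,-0.05,45,-2.5,-0.6,0,-0.055,45,-2.5,-0.6,0,-0.055,45,-2.5,-0.6,0,-0.055,45,-2.5,-0.6,0,-0.055,45,-2.5,-0.6,0,-0.055,45,-2.5,-0.6,0,-0.055,45,-2.5,-0.6,0,-0.055,45,-2.5,-0.6,0,-0.055,45,-2,-0.6,0,-0.08])

```text
clock: 23.45
position: [0.3338, -0.2994, 0.113]
ee_rot: [-0.0, 0.942, -0.337, -0.001]
contact_force: [0.2, -0.8, -0.1]
width: 0.0387
```

>>> carry_out(moves=[45,0,0,0,0,45,0,0,-1.5,0,45,0,0,-2,0,45,0,0,-1.5,0,45,0,0,-1,0,45,0,0,-0.5,0,45,0,0,0,0,45,0,0,0,0,45,0,0,0,0,45,0,0,0,0])

```text
clock: 24.45
position: [0.3358, -0.3001, 0.0489]
ee_rot: [0.0, 0.942, -0.335, 0.001]
contact_force: [-0.6, -0.7, 0.1]
width: 0.0382
```

```bash
python3 - <<'E'
from h import *
a=manip.get_image("side")[:,:,::-1];b=manip.get_image("top")[:,:,::-1]
r=lambda i:cv2.resize(i,(400,400),interpolation=cv2.INTER_CUBIC)
cv2.imwrite("pics/g5.png",np.hstack([r(a[75:185,340:450]),r(b[120:320,370:570])]))
s=manip.get_state();print(s["position"],s["contact_force"])
# edge angle of bridge_2 from first top picture (top strip pixels brighter than shadow excluded by hand points)
im=cv2.imread("pics/top0.png"); g=im[265:310,445:500]; m=(g.max(2)<80).astype(np.uint8)
y,x=np.nonzero(m); q=plane("top",np.c_[x+445,y+265],.02)[:,:2]*1e3
for M in (q,): print(len(M),cv2.minAreaRect(M.astype(np.float32)))
E
```

```text
[ 0.3356788  -0.29999653  0.04870602] [-0.08340152  0.07688859  0.27764725]
255 ((332.1815490722656, -300.71868896484375), (29.94481086730957, 55.157447814941406), 48.79792785644531)
```

View pics/g5.png

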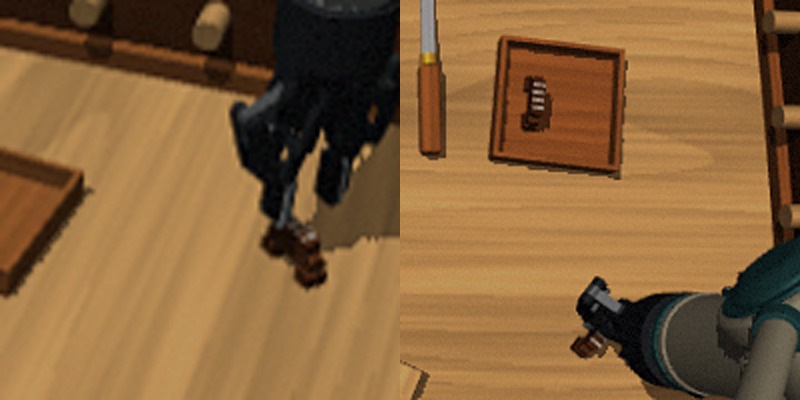

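Bridge_1 stands in the square tray (crop (535,103)), and the jaws are aligned over bridge_2. I'll descend, grip and lift.

>>> carry_out(moves=[45,0,0,-1,0,45,0,0,-1,0,45,0,0,-1,0,45,0,0,-0.7,0,45,0,0,-0.3,0,45,0,0,0,0,30,0,0,0,0,20,0,0,0,0,10,0,0,0,0,5,0,0,0,0])

```text
clock: 25.55
position: [0.3358, -0.3001, 0.0087]
ee_rot: [0.0, 0.942, -0.335, 0.0]
contact_force: [-0.4, 0.2, 2.4]
width: 0.0112
```

>>> carry_out(moves=[0,0,0,0,0,0,0,0,0,0,0,0,0,0,0,0,0,0,0.5,0,0,0,0,1.5,0,0,0,0,2,0,0,0,0,2,0,0,0,0,2,0,0,0,0,1.5,0,0,0,0,0.5,0])

```text
clock: 26.55
position: [0.336, -0.3003, 0.1097]
ee_rot: [0.001, 0.942, -0.335, 0.001]
contact_force: [0.6, -0.4, -0.0]
width: 0.0114
```

>>> carry_out(moves=[0,1.5,0.1,0,0.05,0,2.5,0.1,0,0.06,0,2.5,0.1,0,0.06,0,2.5,0.1,0,0.06,0,2.5,0.1,0,0.06,0,2.5,0.1,0,0.06,0,2.5,0.1,0,0.06,0,2.5,0,0,0.06,0,2.5,0,0,0.06,0,1.5,0,0,0.04])

```text
clock: 27.55
position: [0.568, -0.2918, 0.1063]
ee_rot: [-0.001, 0.999, -0.055, -0.0]
contact_force: [0.3, -0.3, -1.1]
width: 0.0117
```

>>> carry_out(moves=[0,0,0,0,0,0,0,0,-0.5,0,0,0,0,-1.5,0,0,0,0,-2,0,0,0,0,-2,0,0,0,0,-1.5,0,0,0,0,-1,0,0,0,0,-0.6,0,0,0,0,0,0,0,0,0,0,0])

```text
clock: 28.55
position: [0.5657, -0.293, 0.0178]
ee_rot: [0.0, 0.998, -0.057, 0.0]
contact_force: [-0.3, -0.7, -0.5]
width: 0.0115
```

>>> carry_out(moves=[0,0,0,0,0,0,0,0,-0.2,0,0,0,0,-0.1,0,0,0,0,-0.1,0,0,0,0,0,0,0,0,0,0,0,0,0,0,0,0,0,0,0,0,0,0,0,0,0,0,0,0,0,0,0])

```text
clock: 29.55
position: [0.5656, -0.2928, 0.0137]
ee_rot: [0.0, 0.998, -0.057, 0.0]
contact_force: [-0.0, 1.2, 5.2]
width: 0.0117
```

Contact force is again 5 N on the floor. I'll release.

>>> carry_out(moves=[5,0,0,0,0,15,0,0,0,0,33,0,0,0,0,33,0,0,0,0,33,0,0,0,0,33,0,0,1,0,33,0,0,2,0,33,0,0,3,0,33,0,0,3,0,33,0,0,1,0])

```text
clock: 30.55
position: [0.5674, -0.294, 0.1174]
ee_rot: [0.002, 0.998, -0.057, 0.003]
contact_force: [0.6, -0.1, -0.1]
width: 0.0279
```

>>> carry_out(moves=[65,-0.8,1.6,0,0,65,-1.4,3.1,0,0,65,-1.4,3.1,0,0,65,-1.4,3.1,0,0,65,-1.4,3.1,0,0,65,-1.4,3.1,0,0,65,-1.4,3.1,0,0,65,-1.4,3.1,0,0,65,-1.4,3.1,0,0,65,-0.7,1.6,0,0])

```text
clock: 31.55
position: [0.4361, -0.0106, 0.1129]
ee_rot: [-0.0, 0.998, -0.056, -0.001]
contact_force: [0.6, -0.0, 0.4]
width: 0.0553
```

>>> carry_out(moves=[65,0,0,0,0,65,0,0,-1.5,0,65,0,0,-1.5,0,65,0,0,-1.5,0,65,0,0,-1,0,65,0,0,-0.5,0,65,0,0,0,0,65,0,0,0,0,65,0,0,0,0,65,0,0,0,0])

```text
clock: 32.55
position: [0.439, -0.0129, 0.0538]
ee_rot: [0.0, 0.998, -0.057, 0.001]
contact_force: [-0.3, 0.7, 0.5]
width: 0.0556
```

```bash
python3 - <<'E'
from h import *
a=manip.get_image("side")[:,:,::-1];b=manip.get_image("top")[:,:,::-1]
r=lambda i:cv2.resize(i,(400,400),interpolation=cv2.INTER_CUBIC)
cv2.imwrite("pics/g6.png",np.hstack([r(a[130:240,290:400]),r(b[90:290,290:490])]))
s=manip.get_state();print(s["position"],s["contact_force"])
E
```

```text
[ 0.43878958 -0.01282587  0.05370146] [ 0.07772378 -0.57223298 -0.07362827]
```

View pics/g6.png

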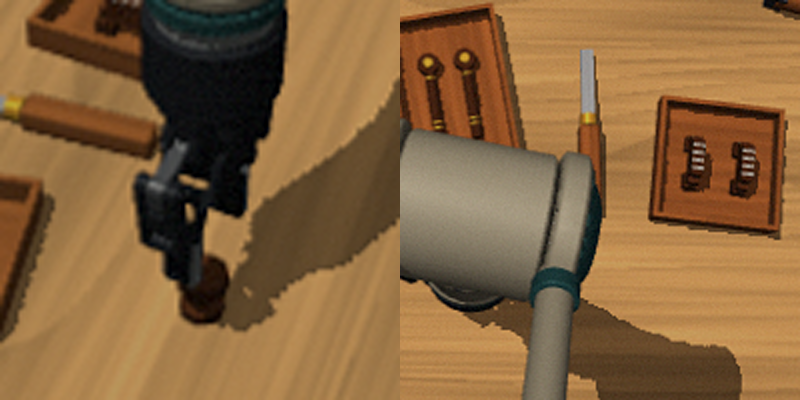

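Both bridges stand in the square tray, and the jaws are over the knob. I'll descend and grip the cap.

>>> carry_out(moves=[65,0,0,-1,0,65,0,0,-1,0,65,0,0,-1,0,65,0,0,-1,0,65,0,0,-0.6,0,65,0,0,0,0,50,0,0,0,0,40,0,0,0,0,30,0,0,0,0,20,0,0,0,0])

```text
clock: 33.65
position: [0.439, -0.0129, 0.0078]
ee_rot: [0.0, 0.998, -0.057, 0.001]
contact_force: [-0.5, -1.2, 2.2]
width: 0.03
```

>>> carry_out(moves=[10,0,0,0,0,10,0,0,0,0,10,0,0,0,0,10,0,0,0.5,0,10,0,0,1.5,0,10,0,0,2,0,10,0,0,2,0,10,0,0,2,0,10,0,0,2,0,10,0,0,1,0])

```text
clock: 34.65
position: [0.439, -0.0128, 0.1188]
ee_rot: [0.0, 0.998, -0.057, 0.001]
contact_force: [1.2, 0.0, 0.1]
width: 0.0306
```

```bash
python3 - <<'E'
from h import *
a=manip.get_image("side")[:,:,::-1]
cv2.imwrite("pics/g7.png",cv2.resize(a[80:220,280:420],(560,560),interpolation=cv2.INTER_CUBIC))
E
```

```text
(no output)
```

View pics/g7.png

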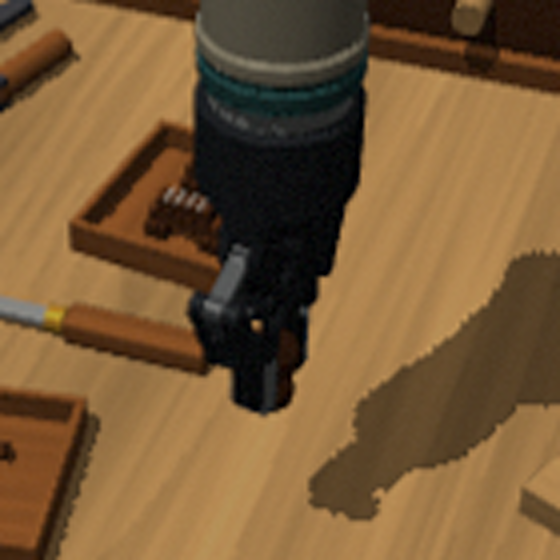

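The knob is held upright between the fingers with a 30.6 mm opening. I'll carry it to the bowl centre (0.574,0.263).

>>> carry_out(moves=[10,0.7,1.4,0,0,10,1.5,3.1,0,0,10,1.5,3.1,0,0,10,1.5,3.1,0,0,10,1.5,3.1,0,0,10,1.5,3.1,0,0,10,1.5,3.1,0,0,10,1.5,3.1,0,0,10,1.5,3.1,0,0,10,0.8,1.5,0,0])

```text
clock: 35.7
position: [0.574, 0.2668, 0.1158]
ee_rot: [-0.0, 0.998, -0.056, -0.001]
contact_force: [0.2, -0.6, -1.8]
width: 0.0302
```

>>> carry_out(moves=[10,0,0,0,0,10,0,0,-1,0,10,0,0,-2,0,10,0,0,-2,0,10,0,0,-2,0,10,0,0,-1.5,0,10,0,0,-1,0,10,0,0,-0.4,0,10,0,0,0,0,10,0,0,0,0])

```text
clock: 36.7
position: [0.5739, 0.2641, 0.0189]
ee_rot: [-0.0, 0.998, -0.057, 0.0]
contact_force: [0.3, 1.0, 0.6]
width: 0.0305
```

>>> carry_out(moves=[10,0,0,-0.2,0,10,0,0,-0.1,0,10,0,0,-0.1,0,10,0,0,-0.1,0,10,0,0,0,0,10,0,0,0,0,10,0,0,0,0,10,0,0,0,0,10,0,0,0,0,10,0,0,0,0])

```text
clock: 37.7
position: [0.5738, 0.2643, 0.0138]
ee_rot: [-0.0, 0.998, -0.057, 0.0]
contact_force: [-0.8, 0.0, 5.0]
width: 0.0302
```

>>> carry_out(moves=[38,0,0,0,0,45,0,0,0,0,58,0,0,0,0,58,0,0,0,0,58,0,0,0,0,58,0,0,1,0,58,0,0,2,0,58,0,0,3,0,58,0,0,4,0,58,0,0,4,0])

```text
clock: 38.7
position: [0.5732, 0.2641, 0.1552]
ee_rot: [0.0, 0.998, -0.057, -0.0]
contact_force: [0.4, -0.1, -0.4]
width: 0.0496
```

>>> carry_out(moves=[58,-2,-1,1,0,58,-3,-3,1,0,58,-3,-4,0,0,58,-3,-4,0,0,58,-2,-4,0,0,58,-2,-4,0,0,58,-2,-4,0,0,58,-2,-4,0,0,58,-1,-2,0,0,58,0,0,0,0])

```text
clock: 39.7
position: [0.3724, -0.0376, 0.1741]
ee_rot: [0.001, 0.998, -0.059, 0.0]
contact_force: [0.5, 0.2, -1.2]
width: 0.0495
```

```bash
python3 - <<'E'
from h import *
a=manip.get_image("side")[:,:,::-1];b=manip.get_image("top")[:,:,::-1]
cv2.imwrite("pics/f0.png",b)
f=lambda i:cv2.resize(i,(700,290),interpolation=cv2.INTER_CUBIC)
cv2.imwrite("pics/f1.png",np.vstack([f(b[85:215,150:500][:,:314*1+36]),f(a[100:345,100:500][:, :]) ]))
d=cv2.absdiff(b,cv2.imread("pics/top0.png")).max(2)
for n,(x0,y0,x1,y1) in {"jar":(242,140,268,172),"chisel":(376,110,398,202)}.items(): print(n,(d[y0:y1,x0:x1]>50).sum())
print(manip.get_state()["position"],manip.get_state()["clock"])
E
```

```text
jar 0
chisel 0
[ 0.37393944 -0.03577519  0.1740237 ] 39.8
```

View pics/f1.png

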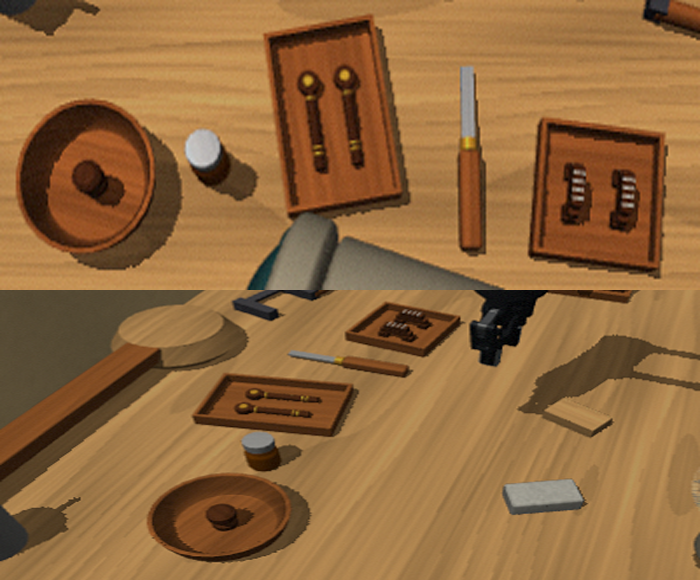

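Both views show the job done. The knob stands upright in the bowl, the pegs lie side by side lengthwise, the bridges stand in the square tray, and the jar and chisel have not moved.

```bash
python3 -c "
from rig import manip; print(manip.sign_off())"
```

```text
the job is handed in; nothing more can be done
None
```

The job is handed in, finished at about 40 s of the 112 s allowed. I placed the parts in the order asked:
- **Pegs:** peg_2 then peg_1, both flat and lengthwise, side by side in the oblong tray with their heads the same way.
- **Bridges:** bridge_1 then bridge_2, both standing on their feet in the square tray.
- **Knob:** upright in the bowl.

My last checks were pictures from both cameras, with the gripper clear of everything, and they showed all five parts where they should be. In the top view, no pixel around the jar or the chisel had changed noticeably since the start. The highest contact force I read was about 5 N, at each gentle touchdown of the bridges and the knob.

No check failed. There were two small disagreements:
- **Outline fit:** my overlaid outlines sat about 2–3 mm off in the side view.
- **Bridge_2 angle:** two estimates differed by 0.07 rad, so I gripped at an angle between them, and it held and stood well.

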